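Fit the dough blade in the food processor

ROBOT

A 6-joint arm with a two-finger parallel gripper is mounted at the origin on the work surface. World frame = base frame: x ahead of the robot, y to its left, z up, the work surface at z = 0. Lengths are in m, angles in rad, forces in N, time in s.
With the tool pointing down it reaches from about 0.325 to 1 m from the base axis. Payload 5.1 kg.
Tool frame: the origin (TCP) lies on the centre line of the jaws, within the pads' length; the fingertips stand 17 mm ahead of it and the grasp point (between the pads) lies 2 mm behind it; z points along the fingers, y is the line along which they close (so a half turn about z gives the same grasp; the last joint's range is limited). The gripper opens to 85 mm and grips with 20 to 120 N. Pads are 22 mm wide; open, the fingers measure 114 mm over their backs; the gripper's body (76 mm by 85 mm) begins 54 mm behind the grasp point. The pads swing forward as they close: fully open they stand 13 mm farther back than shut.
Start: joints at [-1.284, 0.124, 1.65, -0, 1.367, -0.083], TCP at [0.235, -0.606, 0.248] pointing down, gripper open.
Joint ranges: [-2.61, 2.61], [-1.02, 2.33], [0.03, 2.71], [-1.35, 4.49], [0.32, 2.68], [-2.91, 2.91]. Speed limits (rad/s): [2.57, 2.57, 3.14, 3.14, 3.14, 3.14].

INTERFACE

Orientations are given as a rotation vector (axis times angle).
In Python, from plant import * gives the robot as it stands.
- The arm moves only by the shell command python3 -m inch 'ROWS' [OPENING]. ROWS is JSON, a list of rows, each a list of 2 entries, a list of its own where there are three numbers: the shift along the tool's x, y, z in m, then the turn, a rotation vector about the tool's x, y, z in degrees. A call has 1 to 8 rows; each row shifts and turns the commanded pose from where the row before left it, along the tool's axes as they then stand; what a row does not reach is not made up. A row lasts 1/8 s, in which the tool goes at most 62.5 mm and 10.7 degrees, less where a joint would pass 70% of its speed; a pose out of reach is approached as far as the arm can. A call with a gripper value outside its range is refused whole. OPENING is the closure in counts, from 0 (fully open) to 255 (shut), set as the call begins (- or left out, the last holds). The fingers move at their own pace and stop on an object; the grip force is fixed at half the most. Time passes only in rows, so rows that do not move let the fingers close. It gives the time, the measured TCP pose, the force, the opening and the grip force at its end, in the units of the state.
- read_state(): the state, without advancing time (a new reading comes with each control period).
- snapshot(name): name is "side" or "top"; returns the picture (420x560x3 uint8, blue, green, red); there is no depth.
- camera_model(name): a dict with "fovy" (degrees; the focal length in pixels is half the picture's height over the tangent of half this angle, whatever the lens; pixels are square), "cx", "cy" (the principal point, pixels), "world_from_camera" (4x4, takes a point from camera to world coordinates). Camera axes: x right, y down, z forward; pixel columns grow to the right and rows downward; lengths in m; the calibration is good to about 2 mm. A picture is of the moment at which its call begins. camera_model takes no time and is no camera call.
- close_job(): hands the job in; it is judged then, once.
The state is a dict: "time_s": time; "q": joint angles; "dq": joint speeds; "joint_torque": joint torques, N m; "tcp_pos": TCP position; "ee_rot": TCP orientation; "ft_force": force on the tool from outside, world axes, zero at the start; "ft_torque": the same for the moment, N m; "grip_width": opening from 0.0 (shut) to 1.0 (fully open); "gripper_force": force on a finger pad.
Only numpy, scipy, OpenCV 4.12 (cv2) and the standard library are available. Lean on these libraries where they do the work, as an engineer would, in place of code of your own. Each camera call takes 0.05 s, during which the arm holds its last target. There are 200 camera calls.

TASK

Put the dough blade (the white attachment with two paddles at its foot) into the bowl of the food processor: set it upright on the drive shaft, turning it until its socket matches the flat-sided shaft and it drops fully home, then let go. Leave the other two attachments where they stand.

Things in the scene. Friction and masses are not known exactly. Their poses are not given: they have to be found in the camera images.
- dough_blade: White plastic dough blade, loose, upright, 80 to 170 g. Hub 48 mm wide, 56 mm high; above it a round grip 36 mm wide up to 95 mm high. At its foot two opposite paddles, 9 mm thick, 26 mm high, reaching 58 mm from the axis. Origin: centre of underside, z up, x along the paddles (half a turn makes no difference). Socket in the underside: oblong, 28 mm along x, 16 mm along y, 50 mm deep.
- shaft_tip (a point): Top centre of the steel drive shaft, 136 mm up, in the middle of the food processor's fixed clear bowl. Shaft oblong, 24 mm along x, 12 mm along y, round top, stiff to turn, z up. It stands 40 mm above the bowl floor, on which the seated blade's underside rests, paddles along this x (play 2 mm, 15 degrees). Bowl 152 mm wide inside, rim 165 mm up; base 180 x 170 mm, 90 mm high; side handle.
- whip_disc: Another attachment, to be left alone: white, same hub and 36 mm grip, 95 mm tall, but with a flat round disc of 100 mm diameter, 8 mm thick, at its foot instead of paddles. Origin: centre of the underside.
- disc_stem: Another attachment, to be left alone: white slim stem, 28 mm diameter, on a 52 mm round foot, with a 44 x 12 mm crossbar at the top, 108 mm tall. Origin: centre of the underside.
There are look-alikes about, which are no part of the job. What is shaped like the dough_blade but turquoise or yellow is not meant.

How it is judged:
At the end, for the whole second after the job is handed in: The dough blade sits upright (within 10 degrees) on the drive shaft, its axis within 10 mm of the shaft's, its underside at least 32 mm below the shaft's top (within 8 mm of the bowl floor), released and at rest; the other two attachments have moved no more than 30 mm (horizontal distance between dough_blade and shaft_tip below 0.01 m and z of dough_blade in the frame of shaft_tip below -0.032 m and angle between dough_blade's own z axis and vertical below 0.17 rad and linear speed of dough_blade below 0.02 m/s); the robot touches nothing.
It fails at once if the whip disc is moved by more than 30 mm (distance of whip_disc from where it was at the start of the episode above 0.03 m).
It fails at once if the disc stem is moved by more than 30 mm (distance of disc_stem from where it was at the start of the episode above 0.03 m).
It also fails if it takes over 43 s, if anything falls off the work surface, if the arm or the gripper's body presses on something with over 40 N, if the wrist force passes 120 N, or if a joint passes its speed limit or range.

## Working session

There is one attempt and no reset: what is moved stays moved. The work goes in short steps, Python scripts to look and compute and a shell command to move; the robot and the scene stay as the last step left them, time stands still between calls to the robot, and variables do not carry over. Pictures are saved under pics/ and viewed, at most 10 in all, crops included, and the job is handed in when it is done.

```bash
mkdir -p pics; ls
python3 - <<'E'
from plant import *
import cv2
for n in("side","top"):
    cv2.imwrite(f"pics/{n}0.png",snapshot(n)); m=camera_model(n); print(n,m)
print(read_state())
E
```

```text
pics
side {'fovy': 42.72233820341724, 'cx': 286.4572163717121, 'cy': 207.29270967785274, 'world_from_camera': array([[-0.9828542 , -0.13422258,  0.12641965,  0.33270592],
       [-0.18427067,  0.69094274, -0.69902965,  0.81991337],
       [ 0.00647683, -0.71033966, -0.70382926,  1.02665102],
       [ 0.        ,  0.        ,  0.        ,  1.        ]])}
top {'fovy': 45.03685476597804, 'cx': 270.6706495115528, 'cy': 207.21478526841946, 'world_from_camera': array([[ 0.00941304, -0.99844308,  0.05498012,  0.4177885 ],
       [-0.99993446, -0.00904025,  0.00702531, -0.10183024],
       [-0.00651734, -0.05504264, -0.99846273,  1.39327988],
       [ 0.        ,  0.        ,  0.        ,  1.        ]])}
{'time_s': 0.1, 'q': array([-1.28358443e+00,  1.24473407e-01,  1.65152551e+00, -1.98455819e-05,
        1.36752952e+00, -8.26244060e-02]), 'dq': array([ 0.00021671,  0.00045961, -0.00386741, -0.00020755,  0.00041835,
       -0.00082783]), 'joint_torque': array([ 7.06468982e-04, -4.24930608e+01, -3.66653681e+01, -7.43854207e-05,
        3.93346345e-03, -2.26745897e-05]), 'tcp_pos': array([ 0.234756  , -0.60556747,  0.24716128]), 'ee_rot': array([-3.08614053e+00, -5.77284837e-01,  3.40661562e-04]), 'ft_force': array([-1.16237565e-04, -3.07557933e-01,  1.09616775e-02]), 'ft_torque': array([-0.00418637, -0.02725425, -0.0527705 ]), 'gripper_force': 0.0, 'grip_width': 1.0022110217183255}
```

View pics/side0.png

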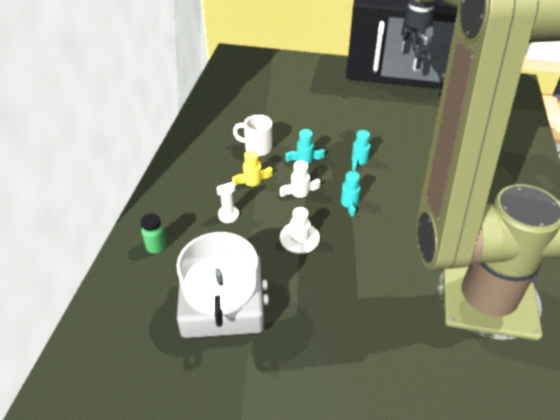

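View pics/top0.png

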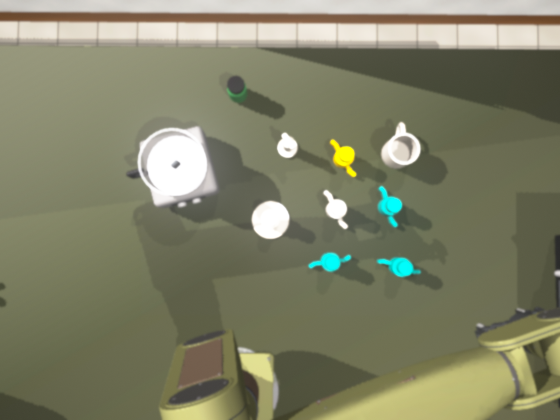

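The side view has the blade's grip top at about (301,168) and the shaft at about (219,275). The top view has the blade at (337,208) and the shaft at (176,165). Next I'll enlarge both.

Run:
```python
import cv2, numpy as np
s=cv2.imread("pics/side0.png");t=cv2.imread("pics/top0.png")
def c(i,x,y,w,h,k):return cv2.resize(i[y:y+h,x:x+w],None,fx=k,fy=k,interpolation=cv2.INTER_CUBIC)
a=np.hstack([c(t,300,170,80,60,5),c(t,130,120,80,60,5)])
b=np.hstack([c(s,260,150,80,60,5),c(s,180,240,80,60,5)])
cv2.imwrite("pics/c0.png",np.vstack([a,b]))
```

```text
(no output)
```

View pics/c0.png

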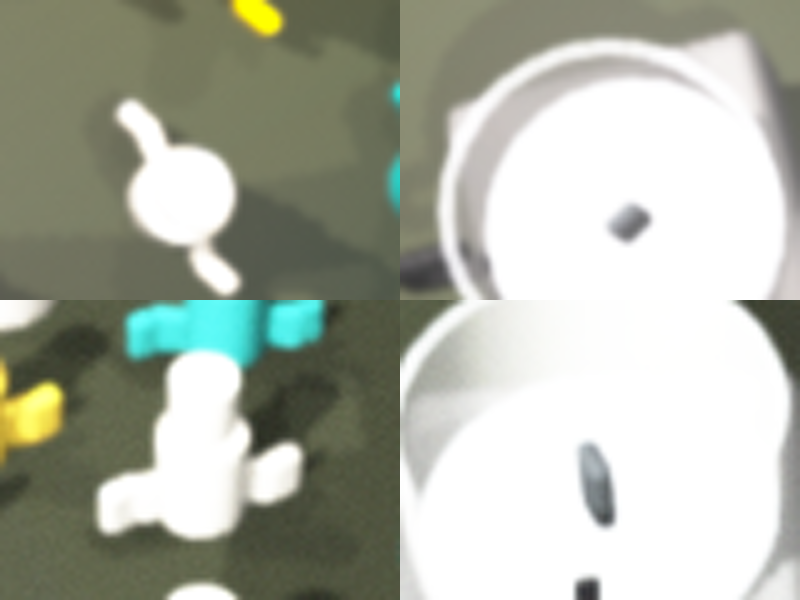

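```bash
cat > fit.py <<'E'
import cv2, numpy as np
from plant import *
from scipy.optimize import minimize
K=6
def proj(n,P):
    m=camera_model(n); T=np.linalg.inv(m["world_from_camera"]); p=P@T[:3,:3].T+T[:3,3]
    f=210/np.tan(np.radians(m["fovy"]/2)); return p[:,:2]/p[:,2:]*f+[m["cx"],m["cy"]]
def cyl(r,z0,z1):
    a=np.linspace(0,2*np.pi,40); return np.array([[r*np.cos(t),r*np.sin(t),z] for z in(z0,z1) for t in a])
def box(x0,x1,w,z0,z1): return np.array([[x,y,z] for x in(x0,x1) for y in(-w,w) for z in(z0,z1)])
def obl(l,w,z0,z1):
    a=np.linspace(0,2*np.pi,40); return np.array([[np.sign(np.cos(t))*(l-w)+w*np.cos(t),w*np.sin(t),z] for z in(z0,z1) for t in a])
BLADE=[cyl(.024,0,.056),cyl(.018,.05,.095),box(.02,.058,.0045,0,.026),box(-.058,-.02,.0045,0,.026)]
SHAFT=[obl(.012,.006,-.04,-.004),obl(.009,.0035,-.04,0)]
def render(n,parts,v,win):
    x,y,z,a=v; c,s=np.cos(a),np.sin(a); R=np.array([[c,-s,0],[s,c,0],[0,0,1]])
    im=np.zeros((win[3]*K,win[2]*K),np.uint8)
    for p in parts:
        q=(proj(n,p@R.T+[x,y,z])-win[:2]+.5)*K-.5
        cv2.fillConvexPoly(im,cv2.convexHull(np.round(q*16).astype(np.int32)),1,shift=4)
    return im.astype(bool)
def mask(img,win,thr,dark):
    x,y,w,h=win; g=cv2.resize(cv2.cvtColor(img[y:y+h,x:x+w],cv2.COLOR_BGR2GRAY),None,fx=K,fy=K,interpolation=cv2.INTER_CUBIC)
    return g<thr if dark else g>thr
def fit(parts,views,v0,fixz=None):
    def cost(u):
        v=list(u) if fixz is None else [u[0],u[1],fixz,u[2]]
        t=0
        for n,win,m in views:
            r=render(n,parts,v,win); t+=1-(r&m).sum()/(r|m).sum()
        return t/len(views)
    best=None
    for a in np.radians(np.arange(0,180,30)):
        u=np.array([v0[0],v0[1],v0[2],a]) if fixz is None else np.array([v0[0],v0[1],a])
        sx=np.vstack([u]+[u+np.eye(len(u))[i]*(.25 if i==len(u)-1 else .01) for i in range(len(u))])
        r=minimize(cost,u,method="Nelder-Mead",options=dict(initial_simplex=sx,xatol=1e-4,fatol=1e-4))
        if best is None or r.fun<best.fun: best=r
    return best.x.round(4),round(best.fun,3)
E
cat > m.py <<'E'
from fit import *
s=cv2.imread("pics/side0.png");t=cv2.imread("pics/top0.png")
def ray(n,uv,z):
    m=camera_model(n);f=210/np.tan(np.radians(m["fovy"]/2));M=m["world_from_camera"]
    d=M[:3,:3]@[(uv[0]-m["cx"])/f,(uv[1]-m["cy"])/f,1];return M[:3,3]+d*(z-M[2,3])/d[2]
b0=ray("top",(337,208),.05);s0=ray("top",(175.8,164.4),.12);print(b0,s0)
wt,ws=(318,184,36,50),(276,158,48,52)
def keep(m):
    n,l=cv2.connectedComponents(m.astype(np.uint8)); k=np.bincount(l.ravel());k[0]=0;return l==k.argmax()
V=[("top",wt,keep(mask(t,wt,170,0))),("side",ws,keep(mask(s,ws,170,0)))]
print("blade both",fit(BLADE,V,[*b0[:2],0]))
for v in V: print(v[0],fit(BLADE,[v],b0,fixz=0))
wt,ws=(166,155,20,20),(210,264,18,34)
W=[("top",wt,keep(mask(t,wt,205,1))),("side",ws,keep(mask(s,ws,205,1)))]
W[1][2][(296-264)*K:]=0
print("shaft both",fit(SHAFT,W,[*s0[:2],.136]))
for v in W: print(v[0],fit(SHAFT,[v],s0,fixz=.136))
o=[]
for (n,w,m),p,f in [(v,BLADE,fit(BLADE,V,[*b0[:2],0])[0]) for v in V]+[(v,SHAFT,fit(SHAFT,W,[*s0[:2],.136])[0]) for v in W]:
    r=render(n,p,f,w); x,y,a,b=w; i=cv2.resize((t if n=="top" else s)[y:y+b,x:x+a],(a*K,b*K),interpolation=cv2.INTER_CUBIC)
    for k,c in((m,(0,0,255)),(r,(0,200,0))):
        cv2.drawContours(i,cv2.findContours(k.astype(np.uint8),0,2)[0],-1,c,1)
    q=np.zeros((320,300,3),np.uint8);q[:i.shape[0],:i.shape[1]]=i[:320,:300];o.append(q)
cv2.imwrite("pics/fit0.png",cv2.resize(np.vstack([np.hstack(o[:2]),np.hstack(o[2:])]),(560,600)))
E
python3 m.py
```

```text
[ 0.49126282 -0.26840285  0.05      ] [0.59431543 0.14840874 0.12      ]Traceback (most recent call last):
  File "m.py", line 11, in <module>
    print("blade both",fit(BLADE,V,[*b0[:2],0]))
                       ~~~^^^^^^^^^^^^^^^^^^^^^
  File "fit.py", line 36, in fit
    r=minimize(cost,u,method="Nelder-Mead",options=dict(initial_simplex=sx,xatol=1e-4,fatol=1e-4))
    res = _minimize_neldermead(fun, x0, args, callback, bounds=bounds,
                               **options)
    fsim[k] = func(sim[k])
              ~~~~^^^^^^^^
    fx = function(np.copy(x), *(wrapper_args + args))
  File "fit.py", line 30, in cost
    r=render(n,parts,v,win); t+=1-(r&m).sum()/(r|m).sum()
  File "fit.py", line 19, in render
    q=(proj(n,p@R.T+[x,y,z])-win[:2]+.5)*K-.5
       ~~~~^^^^^^^^^^^^^^^^^
  File "fit.py", line 6, in proj
    m=camera_model(n); T=np.linalg.inv(m["world_from_camera"]); p=P@T[:3,:3].T+T[:3,3]
ValueError: time passes only in moves, steps and waits
```

```bash
sed -i 's/^K=6/K=6\n_cm=camera_model\nCM={n:_cm(n) for n in("side","top")}\ncamera_model=CM.get/' fit.py; python3 m.py
```

```text
[ 0.49126282 -0.26840285  0.05      ] [0.59431543 0.14840874 0.12      ]
blade both (array([ 0.4919, -0.2657,  0.0065,  0.4698]), np.float64(0.141))
top (array([ 0.4914, -0.2667,  0.4727]), np.float64(0.135))
side (array([ 0.4946, -0.2722,  0.4897]), np.float64(0.134))
shaft both (array([0.5979, 0.1508, 0.1363, 2.0122]), np.float64(0.34))
top (array([0.5954, 0.1496, 1.7417]), np.float64(0.398))
side (array([0.5995, 0.1471, 2.0099]), np.float64(0.22))
```

View pics/fit0.png

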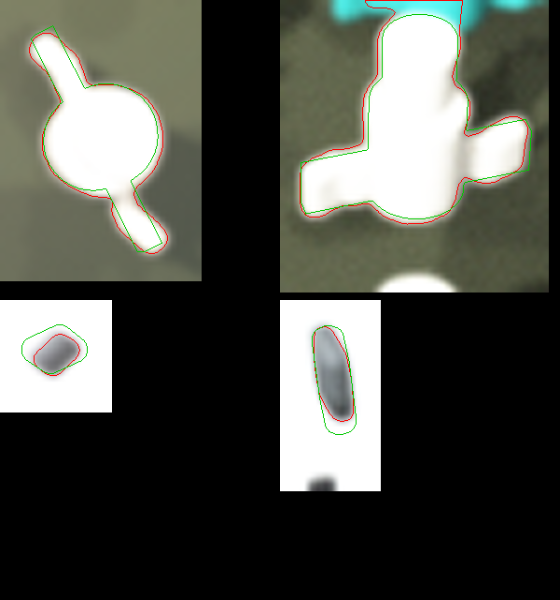

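```bash
sed -i 's/cv2.cvtColor(img\[y:y+h,x:x+w\],cv2.COLOR_BGR2GRAY)/img[y:y+h,x:x+w].min(2)/' fit.py
sed -i 's/,205,1/,THR,1/g; s/fit0/fit1/; s/,170,0/,190,0/g' m.py; sed -i '1a import sys; THR=int(sys.argv[1])' m.py; for k in 225 240 250; do python3 m.py $k; done
python3 - <<'E'
import cv2
t=cv2.imread("pics/top0.png").min(2);print(t[157:172,168:185])
E
```

```text
[ 0.49126282 -0.26840285  0.05      ] [0.59431543 0.14840874 0.12      ]
blade both (array([ 0.4917, -0.2669,  0.006 ,  0.4776]), np.float64(0.158))
top (array([ 0.4908, -0.268 ,  0.4712]), np.float64(0.089))
side (array([ 0.4947, -0.2742,  0.534 ]), np.float64(0.192))
shaft both (array([ 0.5975,  0.1507,  0.1373, -0.9479]), np.float64(0.259))
top (array([ 0.5954,  0.1503, -1.2325]), np.float64(0.282))
side (array([0.599 , 0.1487, 2.0939]), np.float64(0.15))
[ 0.49126282 -0.26840285  0.05      ] [0.59431543 0.14840874 0.12      ]
blade both (array([ 0.4917, -0.2669,  0.006 ,  0.4776]), np.float64(0.158))
top (array([ 0.4908, -0.268 ,  0.4712]), np.float64(0.089))
side (array([ 0.4947, -0.2742,  0.534 ]), np.float64(0.192))
shaft both (array([ 0.5969,  0.1504,  0.1382, -0.771 ]), np.float64(0.197))
top (array([0.5956, 0.1501, 2.1757]), np.float64(0.177))
side (array([0.5992, 0.1478, 2.2053]), np.float64(0.092))
[ 0.49126282 -0.26840285  0.05      ] [0.59431543 0.14840874 0.12      ]
blade both (array([ 0.4917, -0.2669,  0.006 ,  0.4776]), np.float64(0.158))
top (array([ 0.4908, -0.268
[... 646 characters left out ...]
255 254 249 228 200 176 158 145 151 195 245 254 255 255 255]
 [255 255 254 248 227 198 176 158 141 126 120 149 226 254 255 255 255]
 [255 255 252 230 196 174 157 140 124 115 119 153 227 254 255 255 255]
 [255 255 251 223 180 155 137 123 114 119 149 203 246 254 255 255 255]
 [255 255 253 236 192 152 127 115 119 149 206 246 254 255 255 255 255]
 [255 255 255 251 233 192 150 135 154 207 246 254 255 255 255 255 255]
 [255 255 255 255 253 243 218 200 220 247 254 255 255 255 255 255 255]
 [255 255 255 255 255 254 252 249 252 254 255 255 255 255 255 255 255]
 [255 255 255 255 255 255 255 255 255 255 255 255 255 255 255 255 255]
 [255 255 255 255 255 255 255 255 255 255 255 255 255 255 255 255 255]]
```

View pics/fit1.png

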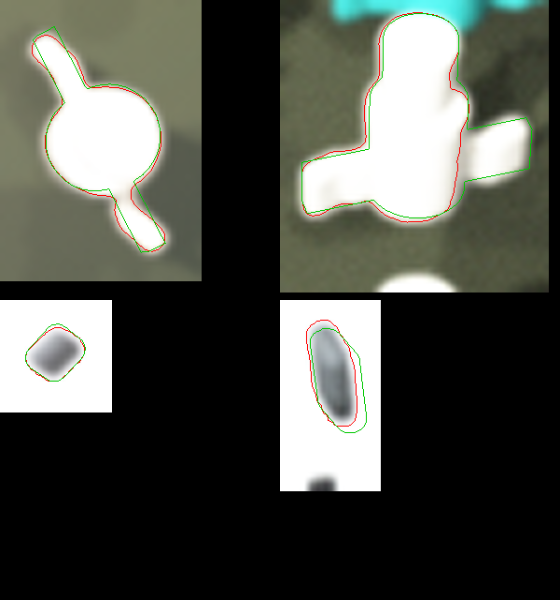

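Both fits agree to within the calibration, apart from a shared offset between views of about 4 mm:

| Item | Position | Height | Yaw |
|---|---|---|---|
| Blade | (0.493, -0.270) | standing on the table | ≈27° |
| Shaft | (0.597, 0.149) | tip z ≈ 0.137 | ≈132° |

Next I'll move above the blade.

```bash
python3 -m inch '[[[0.045,-0.0275,0],[0,0,0]],[[0.045,-0.0275,0],[0,0,0]],[[0.045,-0.0275,0],[0,0,0]],[[0.045,-0.0275,0],[0,0,0]],[[0.045,-0.0275,0],[0,0,0]],[[0.045,-0.0275,0],[0,0,0]],[[0.045,-0.0275,0],[0,0,0]],[[0.045,-0.0275,0],[0,0,0]]]' 0
cat > go.py <<'E'
import sys,numpy as np
from plant import *
from scipy.spatial.transform import Rotation as R
s=read_state();r=R.from_rotvec(s["ee_rot"]);t=np.array([float(a) for a in sys.argv[1:4]])
X=r.as_matrix()[:,0];print("t",s["time_s"],"pos",s["tcp_pos"].round(4),"yaw",np.degrees(np.arctan2(X[1],X[0])).round(2),"q",s["q"].round(2),"shift",r.inv().apply(t-s["tcp_pos"]).round(4),"tool z",r.as_matrix()[:,2].round(4),"F",s["ft_force"].round(1))
E
python3 go.py .493 -.27 .080
```

```text
time_s: 1.1
tcp_pos: [0.4917, -0.2692, 0.2479]
ee_rot: [-3.088, -0.577, 0.001]
ft_force: [-0.4, -0.4, -0.1]
grip_width: 0.996
gripper_force: 0.0
t 1.1 pos [ 0.4917 -0.2692  0.2479] yaw 21.19 q [-0.6  -0.07  1.85 -0.    1.36  0.6 ] shift [0.001  0.0013 0.1679] tool z [-4.e-04  2.e-04 -1.e+00] F [-0.4 -0.4 -0.1]
```

```bash
python3 -m inch '[[[0.001,0.001,0.035],[0,0,0]],[[0,0,0.035],[0,0,0]],[[0,0,0.035],[0,0,0]],[[0,0,0.030],[0,0,0]],[[0,0,0.020],[0,0,0]],[[0,0,0.013],[0,0,0]],[[0,0,0],[0,0,0]],[[0,0,0],[0,0,0]]]' 0
python3 -m inch '[[[0,0,0],[0,0,0]],[[0,0,0],[0,0,0]],[[0,0,0],[0,0,0]],[[0,0,0],[0,0,0]],[[0,0,0],[0,0,0]],[[0,0,0],[0,0,0]],[[0,0,0],[0,0,0]],[[0,0,0],[0,0,0]]]' 255
python3 go.py .493 -.27 .27
```

```text
time_s: 2.1
tcp_pos: [0.4931, -0.2719, 0.0815]
ee_rot: [3.087, 0.577, 0.002]
ft_force: [0.4, 0.1, 0.4]
grip_width: 1.004
gripper_force: 0.0
time_s: 3.1
tcp_pos: [0.4926, -0.2715, 0.0808]
ee_rot: [3.088, 0.578, 0.001]
ft_force: [-1.9, 1.4, 6.1]
grip_width: 0.402
gripper_force: 59.4
t 3.1 pos [ 0.4926 -0.2715  0.0808] yaw 21.19 q [-0.6   0.1   1.98  0.    1.06  0.6 ] shift [ 0.001  -0.0012 -0.1892] tool z [ 4.e-04 -1.e-04 -1.e+00] F [-1.9  1.4  6.1]
```

```bash
python3 -m inch '[[[0,0,-0.020],[0,0,0]],[[0,0,-0.035],[0,0,0]],[[0,0,-0.040],[0,0,0]],[[0,0,-0.040],[0,0,0]],[[0,0,-0.040],[0,0,0]],[[0,0,-0.025],[0,0,0]],[[0,0,-0.01],[0,0,0]],[[0,0,0],[0,0,0]]]'
python3 -m inch '[[[0,0,0],[0,0,-10]],[[0,0,0],[0,0,-10]],[[0,0,0],[0,0,-10]],[[0,0,0],[0,0,-10]],[[0,0,0],[0,0,-10]],[[0,0,0],[0,0,-10]],[[0,0,0],[0,0,-10]],[[0,0,0],[0,0,-10]]]'
python3 -m inch '[[[0,0,0],[0,0,-10]],[[0,0,0],[0,0,-10]],[[0,0,0],[0,0,-4.6]],[[0,0,0],[0,0,0]]]'
python3 go.py .597 .149 .29
```

```text
time_s: 4.1
tcp_pos: [0.4923, -0.2715, 0.2907]
ee_rot: [3.087, 0.577, 0.001]
ft_force: [-0.6, -0.8, -1.8]
grip_width: 0.408
gripper_force: 59.4
time_s: 5.1
tcp_pos: [0.4916, -0.2709, 0.2879]
ee_rot: [-1.985, -2.43, 0.001]
ft_force: [0.4, 0.3, -1.0]
grip_width: 0.403
gripper_force: 59.4
time_s: 5.6
tcp_pos: [0.4917, -0.271, 0.2882]
ee_rot: [-1.431, -2.793, -0.001]
ft_force: [-0.4, 0.1, -0.7]
grip_width: 0.405
gripper_force: 59.4
t 5.6 pos [ 0.4917 -0.271   0.2882] yaw 125.73 q [-0.6  -0.09  1.8  -0.    1.44 -1.22] shift [ 0.2795  0.3307 -0.0013] tool z [-0.0028  0.0018 -1.    ] F [-0.4  0.1 -0.7]
```

```bash
python3 -m inch '[[[0.035,0.0413,0],[0,0,0]],[[0.035,0.0413,0],[0,0,0]],[[0.035,0.0413,0],[0,0,0]],[[0.035,0.0413,0],[0,0,0]],[[0.035,0.0413,0],[0,0,0]],[[0.035,0.0413,0],[0,0,0]],[[0.035,0.0413,0],[0,0,0]],[[0.035,0.0413,0],[0,0,0]]]'
python3 -m inch '[[[0,0,0],[0,0,0]],[[0,0,0],[0,0,0]]]'
python3 go.py .597 .149 .29
python3 - <<'E'
from plant import *
import cv2,numpy as np
a=snapshot("side");b=snapshot("top");cv2.imwrite("pics/side1.png",a);cv2.imwrite("pics/top1.png",b)
f=lambda i,x,y:cv2.resize(i[y:y+150,x:x+100],None,fx=4,fy=4,interpolation=cv2.INTER_CUBIC)
cv2.imwrite("pics/c1.png",np.hstack([f(a,170,180),f(b,130,90)]))
E
```

```text
time_s: 6.6
tcp_pos: [0.5964, 0.1507, 0.2891]
ee_rot: [-1.433, -2.794, 0.002]
ft_force: [0.4, -0.6, -1.5]
grip_width: 0.407
gripper_force: 59.6
time_s: 6.85
tcp_pos: [0.5962, 0.1489, 0.2892]
ee_rot: [-1.431, -2.795, 0.002]
ft_force: [-0.2, 0.4, -1.0]
grip_width: 0.407
gripper_force: 59.8
t 6.85 pos [0.5962 0.1489 0.2892] yaw 125.77 q [ 0.16  0.03  1.69 -0.    1.43 -0.47] shift [-0.0004  0.0007 -0.0008] tool z [-1.9e-03 -7.0e-04 -1.0e+00] F [-0.2  0.4 -1. ]
```

View pics/c1.png

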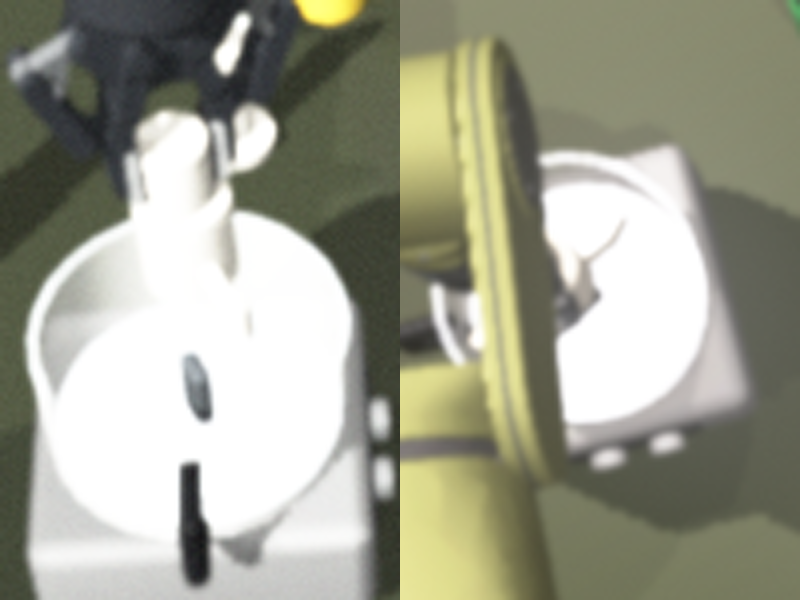

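The blade is held upright over the bowl and its paddle points along the shaft's oblong, at about (600,240) in the right crop. Next I'll lower it to just above the shaft, then in slow steps with the force reading.

```bash
python3 -m inch '[[[-0.001,0.001,0.015],[0,0,0]],[[0,0,0.020],[0,0,0]],[[0,0,0.018],[0,0,0]],[[0,0,0.010],[0,0,0]],[[0,0,0],[0,0,0]]]'
python3 -m inch '[[[0,0,0.003],[0,0,0]],[[0,0,0.003],[0,0,0]],[[0,0,0.003],[0,0,0]],[[0,0,0.003],[0,0,0]],[[0,0,0],[0,0,0]]]'
python3 go.py .597 .149 .177
```

```text
time_s: 7.58
tcp_pos: [0.5974, 0.1486, 0.2256]
ee_rot: [-1.431, -2.795, 0.002]
ft_force: [-0.1, 0.4, -1.5]
grip_width: 0.405
gripper_force: 59.8
time_s: 8.2
tcp_pos: [0.598, 0.1487, 0.2152]
ee_rot: [1.431, 2.797, 0.0]
ft_force: [0.8, 0.1, -0.5]
grip_width: 0.404
gripper_force: 59.9
t 8.2 pos [0.598  0.1487 0.2152] yaw 125.79 q [ 0.16  0.07  1.76  0.    1.31 -0.47] shift [ 0.0008 -0.0007  0.0382] tool z [ 0.  0. -1.] F [ 0.8  0.1 -0.5]
```

```bash
python3 -m inch '[[[0,0,0.002],[0,0,0]],[[0,0,0.002],[0,0,0]],[[0,0,0.002],[0,0,0]],[[0,0,0],[0,0,0]]]'; python3 go.py .597 .149 .177
```

```text
time_s: 8.7
tcp_pos: [0.5993, 0.1495, 0.2101]
ee_rot: [1.43, 2.794, 0.006]
ft_force: [4.7, 3.4, 1.2]
grip_width: 0.409
gripper_force: 59.0
t 8.7 pos [0.5993 0.1495 0.2101] yaw 125.79 q [ 0.16  0.08  1.77  0.    1.29 -0.47] shift [ 0.001  -0.0024  0.0331] tool z [ 0.0043  0.002  -1.    ] F [4.7 3.4 1.2]
```

The underside is now past the dome top, and the side force is purely along tool +y. I'll yield that way while lowering.

```bash
python3 -m inch '[[[0,0.002,0],[0,0,0]],[[0,0,0.002],[0,0,0]],[[0,0,0.002],[0,0,0]],[[0,0,0.002],[0,0,0]],[[0,0,0],[0,0,0]]]'; python3 go.py .597 .149 .177
```

```text
time_s: 9.32
tcp_pos: [0.5997, 0.15, 0.203]
ee_rot: [1.431, 2.796, 0.001]
ft_force: [4.6, 2.8, -0.1]
grip_width: 0.403
gripper_force: 59.3
t 9.325 pos [0.5997 0.15   0.203 ] yaw 125.79 q [ 0.16  0.09  1.77  0.    1.29 -0.47] shift [ 0.0008 -0.0028  0.026 ] tool z [ 3.e-04  4.e-04 -1.e+00] F [ 4.6  2.8 -0.1]
```

```bash
python3 -m inch '[[[0,0.001,0],[0,0,0]],[[0,0,0.004],[0,0,0]],[[0,0,0.004],[0,0,0]],[[0,0,0.004],[0,0,0]],[[0,0,0.004],[0,0,0]],[[0,0,0],[0,0,0]]]'; python3 go.py .5995 .15 .177
```

```text
time_s: 10.07
tcp_pos: [0.6, 0.1504, 0.1864]
ee_rot: [-1.431, -2.795, 0.002]
ft_force: [1.5, 1.8, -1.0]
grip_width: 0.409
gripper_force: 59.6
t 10.075 pos [0.6    0.1504 0.1864] yaw 125.79 q [ 0.16  0.1   1.78 -0.    1.26 -0.47] shift [-0.     -0.0006  0.0094] tool z [-1.5e-03 -3.0e-04 -1.0e+00] F [ 1.5  1.8 -1. ]
```

```bash
python3 -m inch '[[[0,0,0.003],[0,0,0]],[[0,0,0.003],[0,0,0]],[[0,0,0.002],[0,0,0]],[[0,0,0.001],[0,0,0]],[[0,0,0],[0,0,0]]]'; python3 go.py .5995 .15 .177
```

```text
time_s: 10.7
tcp_pos: [0.6003, 0.1504, 0.1781]
ee_rot: [-1.431, -2.796, 0.001]
ft_force: [0.7, 0.3, -0.6]
grip_width: 0.406
gripper_force: 60.0
t 10.7 pos [0.6003 0.1504 0.1781] yaw 125.79 q [ 0.16  0.11  1.79 -0.    1.25 -0.47] shift [ 0.0001 -0.0009  0.0011] tool z [-5.e-04 -2.e-04 -1.e+00] F [ 0.7  0.3 -0.6]
```

```bash
python3 -m inch '[[[0,0,0.001],[0,0,0]],[[0,0,0],[0,0,0]]]'; python3 -m inch '[[[0,0,0],[0,0,0]],[[0,0,0],[0,0,0]],[[0,0,0],[0,0,0]],[[0,0,0],[0,0,0]],[[0,0,0],[0,0,0]],[[0,0,0],[0,0,0]],[[0,0,0],[0,0,0]],[[0,0,0],[0,0,0]]]' 0
python3 -m inch '[[[0,0,-0.010],[0,0,0]],[[0,0,-0.020],[0,0,0]],[[0,0,-0.030],[0,0,0]],[[0,0,-0.030],[0,0,0]],[[0,0,-0.020],[0,0,0]],[[0,0,-0.01],[0,0,0]],[[0,0,0],[0,0,0]],[[0,0,0],[0,0,0]]]'
python3 - <<'E'
from plant import *
import cv2,numpy as np
a=snapshot("side");b=snapshot("top");cv2.imwrite("pics/side2.png",a)
f=lambda i,x,y:cv2.resize(i[y:y+150,x:x+100],None,fx=4,fy=4,interpolation=cv2.INTER_CUBIC)
cv2.imwrite("pics/c2.png",np.hstack([f(a,170,180),f(b,130,90)]))
E
```

```text
time_s: 10.95
tcp_pos: [0.6004, 0.1505, 0.1773]
ee_rot: [-1.431, -2.796, 0.0]
ft_force: [-0.7, 0.1, -0.7]
grip_width: 0.407
gripper_force: 60.0
time_s: 11.95
tcp_pos: [0.6004, 0.1505, 0.1773]
ee_rot: [1.431, 2.797, 0.0]
ft_force: [-0.1, 0.5, 0.6]
grip_width: 0.996
gripper_force: 0.0
time_s: 12.95
tcp_pos: [0.5999, 0.1504, 0.2958]
ee_rot: [-1.431, -2.795, 0.002]
ft_force: [-0.8, 0.2, -0.5]
grip_width: 1.004
gripper_force: 0.0
```

View pics/c2.png

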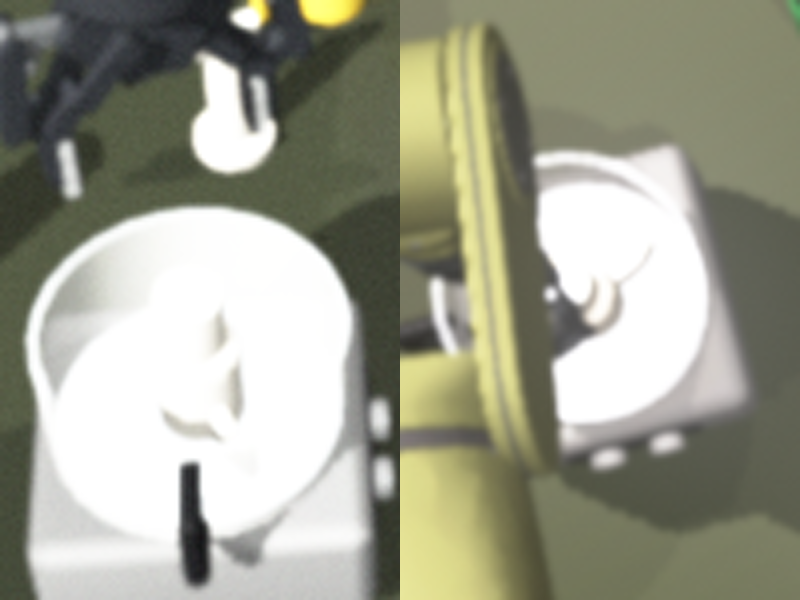

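The blade stands upright in the bowl. Its foot is at about (200,430) in the left crop and the gripper is clear above it. At release the TCP was at 0.1773, and subtracting the 0.0808 grasp height puts the underside at 0.0965, on the floor.

Run:
```python
from fit import *
p=proj("side",cyl(.024,0,.056)+[.601,.149,.096]);print((p.max(0)-[170,180])*4)
p=proj("side",cyl(.018,.05,.095)+[.601,.149,.096]);print((p.min(0)-[170,180])*4)
print(close_job())
```

```text
[239.51105022 445.00234036]
[143.82485345 267.52070028]
the job is handed in; nothing more can be done
None
```

The dough blade is on the drive shaft with its underside on the bowl floor (about 0.0965 m by the arm's own reading). It was released upright with the gripper clear, and the job was handed in at about 13 s; no verdict was returned, and I did not re-measure the other two attachments.

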